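Roll the chopping block into its drying stand

ROBOT

A 6-joint arm with a two-finger parallel gripper is mounted at the origin on the work surface. World frame = base frame: x ahead of the robot, y to its left, z up, the work surface at z = 0. Lengths are in mm, angles in rad, forces in N, time in s.
With the tool pointing down it reaches from about 275 to 975 mm from the base axis. Payload 8.4 kg.
Tool frame: the origin (TCP) lies midway between the tips of the shut fingers; the grasp point (between the pads) lies bot.grip_depth behind it (bot.grip_depth is the distance from the TCP to the grasp point, in mm); z points along the fingers, y is the line along which they close (so a half turn about z gives the same grasp; the last joint's range is limited). The gripper opens to 92 mm and grips with 3 to 60 N. Pads are 20 mm wide; open, the fingers measure 128 mm over their backs; the gripper's body (75 mm by 189 mm) begins 69 mm behind the grasp point.
Start: joints at [-0.002, 0.353, 1.633, -0, 1.155, -0.002], TCP at [625.002, -0, 214.583] pointing down, gripper open.
Joint ranges: [-2.63, 2.63], [-0.92, 2.1], [0.06, 2.66], [-1.3, 4.44], [0, 2.69], [-3.02, 3.02]. Speed limits (rad/s): [2.22, 2.22, 2.79, 3.14, 3.14, 3.14].

INTERFACE

Orientations are given as a unit quaternion [x, y, z, w].
In Python, from rig import monitor, vision, order, nets, bot gives the robot as it stands. The module is installed in compiled form; this text tells all that it offers.
- The arm moves only by the tool carry_out, never from a script. Its argument "series" is one flat list of numbers, 7 for each row, row after row: the finger opening in m, from 0 to 0.0919, then the shift along the tool's x, y, z in m, then the turn, a rotation vector about the tool's x, y, z in rad. In form: [gripper, x, y, z, ax, ay, az, gripper, x, y, z, ax, ay, az, ...]. A call has 1 to 20 rows; each row is the pose to reach, as a shift and turn from the pose commanded when the call began, along the tool's axes at that moment; what a row does not reach only later rows make up. A row lasts 1/8 s, in which the tool goes at most 62.5 mm and 10.7 degrees, less where a joint would pass 70% of its speed; a pose out of reach is approached as far as the arm can. A call with a gripper value outside its range is refused whole. The fingers move at their own pace and stop on an object; "newtons" is the grip in N (left out, the last holds). Time passes only in rows, so rows that repeat a pose let the fingers close. It gives the time, the measured TCP pose, the force, the opening and the grip force at its end, in the units of the state.
- monitor.sense(): the state, without advancing time (a new reading comes with each control period).
- vision.camera(name): name is "scene" or "side" or "wrist"; returns a dict with "color" (400x640x3 uint8, red, green, blue), "z_map" (400x640 float32, mm along the optical axis (not along the pixel's ray), 0 where there is no reading), "camera_matrix" (3x3 intrinsics, pixels), "world_from_camera" (4x4, takes a point from camera to world coordinates). Camera axes: x right, y up, looking along -z (the intrinsics and any distortion apply to the point x, -y, -z); pixel columns grow to the right and rows downward; lengths in mm; the calibration is good to about 2 mm. A picture is of the moment at which its call begins.
- order.finish_job(): hands the job in; it is judged then, once.
Trained networks look in a picture, given as the dict that the camera call returned (one of the last four; its "shot" number tells which), for a name from the list of things; names that differ only in an ending like _2 or _b are one class to them, and where a whole thing is asked for, a point or a joint stands for the part that bears it (a point fixed in the world has none). Each returns a list of dicts, best first, with "score" (0 to 1); they miss things now and then, are a little off and sometimes report something else, mostly with a low value. They report only what shows in the picture. A call takes as long as a camera call. They do not tell look-alikes from the thing itself.
- nets.outline_of(picture, target): "mask" (400x640 bool, what is visible of it) and "rect" ([left, top, width, height] in pixels, round what is visible of it).
- nets.spot_point(picture, target): "location" ([column, row] in pixels: a listed point, or the origin of a listed thing).
The state is a dict: "time_s": time; "joints": joint angles; "joint_vel": joint speeds; "effort": joint torques, N m; "position": TCP position; "eef_rot": TCP orientation; "force": force on the tool from outside, world axes, zero at the start; "torque": the same for the moment, N m; "opening": finger opening in mm; "grip_force": force on a finger pad.
Only numpy, scipy, OpenCV 4.12 (cv2) and the standard library are available. Lean on these libraries where they do the work, as an engineer would, in place of code of your own. Each camera call takes 0.05 s, during which the arm holds its last target. There are 200 camera calls.

TASK

The washed round chopping block stands on its rim on the candy table. Roll it on its rim along the table, without carrying it or letting it fall over, in between the guide rails and spring clip of the drying stand, and press it fully home until it bears firmly but gently on the rubber buffer. Leave it standing there on its own, and leave the plate, jar, mug and cleaver alone.

Things in the scene. Friction and masses are not known exactly. Their poses are not given: they have to be found in the camera images.
- block: Round wooden chopping block, dark bark rim, pale ringed faces: 200 mm across, 45 mm thick, 0.65 to 0.95 kg, standing free on its rim. Pushed at or below mid-height it rolls easily; let go at 0.1 m/s it coasts some 50 mm. Origin at its centre, 100 mm up. y is the level axle line through the faces; at the start z is up and x level, the way it can roll; x and z turn with it as it rolls.
- stand: Stainless steel drying stand bolted to the table. Origin on the table surface under the place for the centre of the seated block, which rolls in on the table itself along the stand's +x; y is across, z up. Foot bars lie outside its track. Upright back plate, 120 mm wide, 155 mm high, at x = 108 mm. Nothing of the stand is in front of x = -62 mm.
- stand_mouth (a point): Middle of the mouth of the stand's two guide rails, 85 mm above the table, 58 mm in front of the stand's origin (its -x). Rails of 8 mm rod at 55 and 115 mm height, 54 mm long from here inward; their inner faces are 41 mm either side of the centre line at the mouth, 27 mm from 33 mm further in.
- clip_mid (a point): Point midway between the crests of the stand's two spring-steel clip arms, 45 mm behind the stand's origin (+x), 100 mm above the table. Arms 75 to 125 mm high above the table, tips flared from x = 7 mm; crests 39 mm apart when empty. They give way sideways, squeeze the 45 mm block with about 3 N each; pushing it through the last 60 mm takes 5 to 15 N.
- buffer: Black round rubber buffer, 40 mm across, on the front of the stand's back plate. Origin at the centre of its front face, 100 mm above the table, 100 mm behind the stand's origin (+x): the seated block's rim bears on it. It is hard and gives less than 1 mm. A press of 12 N or more bends the thin back plate; a good firm press on it is 5 to 10 N, held for a moment.
- plate: Lime green plastic plate with candies, 164 mm across, 16 mm high (candies to 28 mm). Origin at the centre of its underside. Leave alone.
- jar: Clear jar with a white lid, 84 mm across, 95 mm high. Origin at the centre of its underside. Leave alone.
- mug: White mug, 76 mm across, 85 mm high. Origin at the centre of its underside. Leave alone.
- cleaver: Cleaver lying flat, blade 190 by 85 mm, dark wooden handle to its -x, about 305 mm long in all. Origin under the blade, 35 mm from its heel. Leave alone.
Mind the look-alikes: they are no part of the job. Of the things that look like the stand, the larger one is meant.

How it is judged:
By the outcome, as a careful person would: the job done as asked, in the order asked, and still so for the second after the job is handed in, with the robot touching nothing.
It also fails if it takes over 72 s, if anything falls off the work surface, if the arm or the gripper's body presses on something with over 40 N, if the wrist force passes 120 N, or if a joint passes its speed limit or range.

## Working session

There is one attempt and no reset: what is moved stays moved. The work goes in short steps, Python scripts to look and compute and a tool call to move; the robot and the scene stay as the last step left them, time stands still between calls to the robot, and variables do not carry over. Pictures are saved under pics/ and viewed, at most 10 in all, crops included, and the job is handed in when it is done.

Besides the shell and the picture viewer there is one more tool, called after "Call:" as a command line: name --argument value ..., lists and objects as JSON in quotes. carry_out: Moves the arm, as the interface text tells. Its arguments: {"type":"object","properties":{"series":{"type":"array","items":{"type":"number"}},"newtons":{"type":"number"}},"required":["series"]}

```bash
mkdir -p pics
cat > h.py <<'E'
import numpy as np, cv2
from rig import monitor, vision, order, nets, bot
def cloud(p):
    z=p["z_map"];K=p["camera_matrix"];T=p["world_from_camera"]
    v,u=np.mgrid[0:400,0:640]
    c=np.stack([(u-K[0,2])/K[0,0]*z,-(v-K[1,2])/K[1,1]*z,-z,np.ones_like(z)],-1)
    w=(c@T.T)[...,:3]; w[z==0]=np.nan
    return w
def save(p,n,crop=None,s=1):
    im=p["color"][...,::-1]
    if crop: l,t,w,h=crop; im=im[t:t+h,l:l+w]
    cv2.imwrite("pics/"+n,cv2.resize(im,None,fx=s,fy=s,interpolation=cv2.INTER_CUBIC))
E
python3 - <<'E'
from h import *
np.set_printoptions(precision=1,suppress=True)
print(bot.grip_depth, monitor.sense())
ims=[]
for n in("scene","side"):
    p=vision.camera(n);W=cloud(p);ims.append(p["color"])
    print(n,p["world_from_camera"][:3].ravel())
    for t in("block","stand","stand_mouth","clip_mid","buffer","plate","jar","mug","cleaver"):
        if t in("stand_mouth","clip_mid","buffer"):pass
        for d in nets.outline_of(p,t)[:3] if t not in("stand_mouth","clip_mid") else []:
            m=d["mask"];q=W[m];q=q[~np.isnan(q[:,0])]
            print(t,round(d["score"],2),d["rect"],np.percentile(q,[2,50,98],axis=0).ravel() if len(q) else None)
        for d in nets.spot_point(p,t)[:3]: print("  pt",t,round(d["score"],2),np.array(d["location"]))
cv2.imwrite("pics/a.png",ims[0][...,::-1]);cv2.imwrite("pics/b.png",ims[1][...,::-1])
E
```

```text
18.700000000000003 {'time_s': 0.0, 'joints': array([-0. ,  0.4,  1.6,  0. ,  1.2, -0. ]), 'joint_vel': array([ 0., -0.,  0., -0., -0., -0.]), 'effort': array([ -0. , -59.4, -33.4,   0.1,   0. ,  -0. ]), 'position': array([624.5,   0. , 213.9]), 'eef_rot': array([ 0.7,  0.7, -0. , -0. ]), 'force': array([ 0.3,  0.5, -0.3]), 'torque': array([ 0., -0., -0.]), 'grip_force': 0.0, 'opening': 91.87286168847115}
scene [  -0.5   -0.5    0.7 1151.3    0.8   -0.3    0.4  364.1    0.     0.8
    0.6  604.6]
block 0.97 [377.1, 169.6, 95.2, 92.7] [452.  108.   10.8 491.5 204.7 121.7 494.6 288.1 200.5]
  pt block 0.97 [426.2 215.3]
  pt block 0.3 [239.2 261. ]
stand 0.67 [201.7, 118.7, 74.7, 81.9] [ 342.3 -420.9    2.   508.1 -361.7   78.5  550.4 -234.1  152.8]
stand 0.52 [266.0, 142.8, 44.3, 24.0] [ 273.2 -358.9    2.1  319.8 -309.8    7.4  351.3 -234.9   56.6]
  pt stand 0.8 [252.8 183.7]
  pt stand 0.28 [236.5 150. ]
  pt stand_mouth 0.8 [303.1 148. ]
  pt stand_mouth 0.74 [267.5 163. ]
  pt clip_mid 0.77 [281.5 138.3]
  pt clip_mid 0.73 [233.1 146.4]
  pt clip_mid 0.54 [218.  144.9]
plate 0.81 
[... 1194 characters left out ...]
p_mid 0.69 [258.3 299.4]
  pt clip_mid 0.32 [266.  177.1]
plate 0.56 [358.5, 220.8, 58.0, 31.1] [ 662.6 -183.4   15.3  726.7 -119.9   18.   804.7  -41.2   30.5]
  pt plate 0.93 [386.3 241.1]
jar 0.94 [341.9, 180.7, 29.4, 40.4] [665.1  -0.8   3.2 692.8  14.   61.1 742.3  84.   97.7]
  pt jar 0.57 [355.9 212.8]
mug 0.74 [399.4, 241.5, 34.7, 45.2] [ 670.  -338.3    3.9  697.7 -315.3   57.3  742.7 -253.9   86.7]
  pt mug 0.69 [415.6 281.3]
  pt mug 0.17 [338.  295.7]
cleaver 0.88 [302.5, 169.7, 44.3, 28.0] [686.4 158.2   4.5 719.2 303.6   9.7 771.1 416.5  25.2]
cleaver 0.27 [400.0, 242.0, 35.0, 46.4] [ 670.1 -338.4    1.2  698.9 -316.3   55.4  750.  -242.8   86.8]
  pt cleaver 0.88 [332.2 185.3]
```

View pics/a.png

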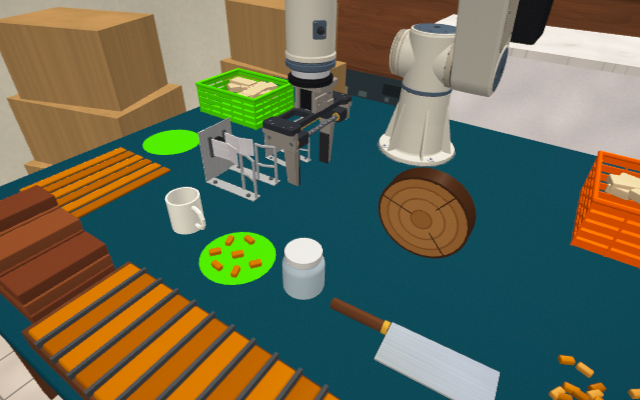

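View pics/b.png

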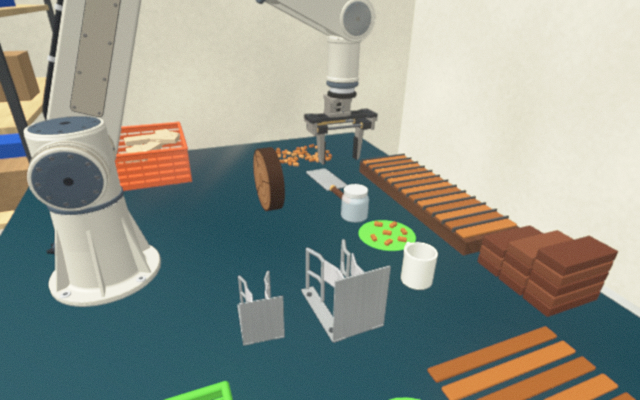

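The larger stand shows at side (302–386, 237–340) and scene (202–276, 119–200). The smaller look-alike is at side (240–283, 272–347). The larger one fits the description (back plate 155 mm high against about 107 mm). The block is at scene (425, 215). I'll measure both and confirm in an enlarged crop.

```bash
cat > m.py <<'E'
from h import *
np.set_printoptions(precision=3,suppress=True)
def ransac(q,tol=2.0,n=400,vert=True):
    r=np.random.default_rng(0);best=None
    for _ in range(n):
        a=q[r.choice(len(q),3,False)];N=np.cross(a[1]-a[0],a[2]-a[0]);l=np.linalg.norm(N)
        if l<50:continue
        N/=l
        if vert and abs(N[2])>.15:continue
        i=abs((q-a[0])@N)<tol
        if best is None or i.sum()>best.sum():best=i
    s=q[best];c=s.mean(0);N=np.linalg.svd(s-c,full_matrices=False)[2][2]
    return c,N,s
def pts(p,t,box=None,k=0):
    W=cloud(p);d=nets.outline_of(p,t)
    m=cv2.erode(d[k]["mask"].astype(np.uint8),np.ones((3,3)))>0
    q=W[m];q=q[~np.isnan(q).any(1)];return q,W,d[k]
def block(p):
    q,W,d=pts(p,"block");c,N,s=ransac(q)
    if N[:2]@(p["world_from_camera"][:2,3]-c[:2])<0:N=-N
    t=np.cross([0,0,1],N);t/=np.linalg.norm(t)
    a=(s-c)@t
    lo,hi=np.percentile(a,[.3,99.7])
    # circle centre from in-plane extents
    print("face c",c,"N",N,"extent",lo,hi,"z",np.percentile(s[:,2],[.3,99.7]),len(s),len(q))
    C=c+t*(lo+hi)/2-N*22.5
    print("block centre",C,"axle ang deg",np.degrees(np.arctan2(N[1],N[0])),"tilt",np.degrees(np.arcsin(N[2])))
    return C,N
E
python3 - <<'E'
from m import *
p=vision.camera("scene");block(p)
s=vision.camera("side");
for name,P in(("scene",p),("side",s)):
    W=cloud(P);q=W.reshape(-1,3);q=q[~np.isnan(q).any(1)]
    b=(q[:,0]>400)&(q[:,0]<580)&(q[:,1]>-460)&(q[:,1]<-180)&(q[:,2]>4)&(q[:,2]<157)
    q=q[b]; g=q[(q[:,1]<-370)]
    c,N,pl=ransac(g,1.5); t=np.cross([0,0,1],N);a=(pl-c)@t
    mid=c+t*np.sum(np.percentile(a,[.5,99.5]))/2
    print(name,"plate c",c,"N",N,"w",np.percentile(a,[.5,99.5]),"mid",mid,"zmax",pl[:,2].max(),"n",len(pl))
    N=N*np.sign(-N[1]);N[2]=0;N/=np.linalg.norm(N);t=np.array([-N[1],N[0],0])
    # others in stand coords relative to plate mid
    o=q-mid;xs=o@N;ys=o@t
    for x0 in range(-180,10,12):
        k=(xs>=x0)&(xs<x0+12)
        for zl,zh in((4,25),(45,65),(75,125)):
            kk=k&(q[:,2]>zl)&(q[:,2]<zh)
            if kk.sum()>2: print(x0,zl,kk.sum(),np.round(np.percentile(ys[kk],[0,10,25,50,75,90,100])))
for P in(p,s):
    for t in("stand","stand_mouth","clip_mid","buffer"):print(t,[(np.round(d["location"]),round(d["score"],2)) for d in nets.spot_point(P,t)])
save(s,"c.png",(200,200,220,160),3.5)
E
```

```text
face c [491.811 200.58  109.645] N [ 1.     0.017 -0.001] extent -99.12577040341029 91.33928771005047 z [  9.427 200.223] 5041 6452
block centre [469.38  196.303 109.661] axle ang deg 0.9773593433297122 tilt -0.04216461684427551
scene plate c [ 507.293 -402.855   84.496] N [-0.041  0.999 -0.003] w [-46.254  73.117] mid [ 493.873 -403.4     84.496] zmax 156.83489326785224 n 753
-180 4 36 [-80. -57. -46. -16.  45.  48.  93.]
-180 45 21 [-46. -46. -43. -42.  47.  47.  49.]
-180 75 42 [-47. -45. -44.   1.  46.  47.  49.]
-168 4 61 [-81. -44. -41.  13.  48.  54.  60.]
-168 45 31 [-46. -42. -40. -38.  46.  47.  49.]
-168 75 72 [-47. -43. -42. -36.  46.  48.  50.]
-156 4 68 [-79. -53. -46.  17.  50.  58.  80.]
-156 45 21 [-42. -39. -36. -35.  37.  41.  41.]
-156 75 21 [-42. -38. -36. -33.  39.  40.  43.]
-144 4 56 [-70. -48. -41.  19.  48.  58.  62.]
-144 45 23 [-36. -33. -33. -28.  32.  36.  38.]
-144 75 23 [-37. -35. -32. -30.  32.  37.  38.]
-132 4 58 [-70. -52. -43.  25.  46.  54.  63.]
-132 45 22 [-36. -31. -29.   1.  33.  34.  35.]
-132 75 23 [-31. -30. -29.  32.  33.  33.  34.]
-120 
[... 2857 characters left out ...]
28.  46.  60.]
-12 45 191 [-59. -48. -30.  -3.  31.  49.  61.]
-12 75 511 [-60. -50. -30.  -1.  28.  48.  60.]
0 4 180 [-60. -51. -33.  -5.  26.  50.  58.]
0 45 194 [-59. -49. -35.  -3.  25.  44.  59.]
0 75 533 [-59. -48. -33.  -4.  27.  46.  59.]
stand [(array([253., 179.]), 0.83), (array([294., 164.]), 0.64)]
stand_mouth [(array([266., 163.]), 0.74), (array([306., 148.]), 0.6)]
clip_mid [(array([234., 149.]), 0.71), (array([283., 138.]), 0.58), (array([404., 350.]), 0.25)]
buffer [(array([218., 143.]), 0.61)]
stand [(array([260., 315.]), 0.87), (array([336., 297.]), 0.57)]
stand_mouth [(array([254., 284.]), 0.59)]
clip_mid [(array([349., 276.]), 0.93), (array([259., 300.]), 0.6)]
buffer []
```

View pics/c.png

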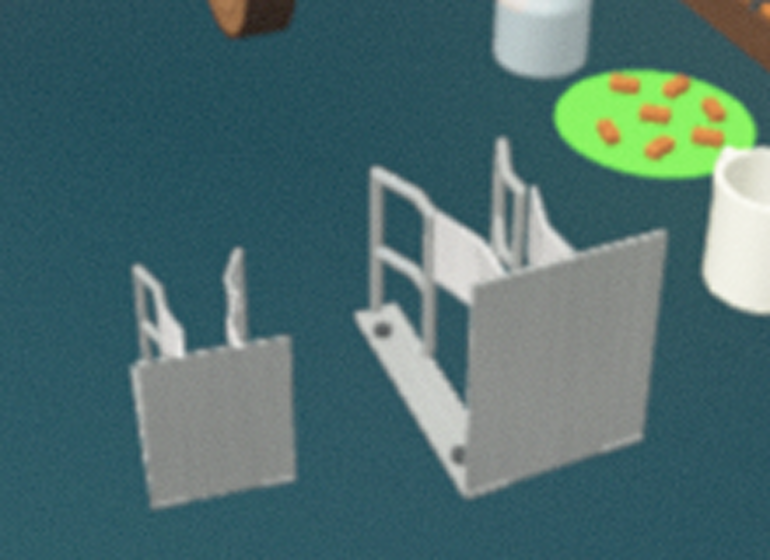

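Crop confirms: right-hand stand (plate 470–665 px) is clearly the larger; the left one is the look-alike. The block starts nearly on the stand's centre line. I'll move behind it with nearly shut fingers as a flat pusher.

Call:
carry_out --series '[0.006,0.05,0,0.0,0,0,0,0.006,0.1,0,0,0,0,0,0.006,0.15,0,0,0,0,0,0.006,0.2,0,0,0,0,0,0.006,0.25,0,0,0,0,0,0.006,0.3,-0.02,0,0,0,-0.02,0.006,0.34,-0.06,0,0,0,-0.038,0.006,0.34,-0.11,0,0,0,-0.038,0.006,0.34,-0.159,0,0,0,-0.038,0.006,0.34,-0.159,0,0,0,-0.038,0.006,0.34,-0.159,0,0,0,-0.038,0.006,0.34,-0.159,0,0,0,-0.038]' --newtons 20

```text
time_s: 3.75
position: [467.3, 340.1, 214.7]
eef_rot: [0.694, 0.72, 0.0, 0.0]
force: [0.2, -0.7, -0.2]
opening: 6.0
grip_force: 0.0
```

```bash
cat > s.py <<'E'
from m import *
from scipy.spatial.transform import Rotation as R
s=monitor.sense();A=R.from_quat(s["eef_rot"]).as_matrix()
print(s["time_s"],"pos",s["position"],"F",s["force"],"open",round(s["opening"],1),"push dir",-A[:,0],"z",A[:,2])
E
python3 - <<'E'
from s import *
p=vision.camera("scene");q,W,d=pts(p,"block");c,N,S=ransac(q)
from scipy.optimize import least_squares
# rim edge: max-z per y bin of face inliers
b=[]
for y in np.arange(110,295,6):
    k=S[abs(S[:,1]-y)<3]
    if len(k)>5:b.append((y,k[:,2].max()))
b=np.array(b)
r=least_squares(lambda v:np.hypot(b[:,0]-v[0],b[:,1]-v[1])-v[2],[200,100,100],loss="soft_l1")
print(r.x, np.degrees(np.arctan2(N[1],N[0])),c)
E
```

```text
3.75 pos [467.328 340.07  214.702] F [ 0.196 -0.709 -0.19 ] open 6.0 push dir [ 0.037 -0.999 -0.   ] z [ 0.001  0.    -1.   ]
[196.337 102.225  99.964] -179.13814598177885 [491.745 200.126 109.494]
```

Call:
carry_out --series '[0.006,0,-0.002,0.03,0,0,0,0.006,0,-0.002,0.06,0,0,0,0.006,0,-0.002,0.09,0,0,0,0.006,0,-0.002,0.121,0,0,0,0.006,-0.01,-0.002,0.121,0,0,0,0.006,-0.02,-0.002,0.121,0,0,0,0.006,-0.026,-0.002,0.121,0,0,0,0.006,-0.029,-0.002,0.121,0,0,0,0.006,-0.031,-0.002,0.121,0,0,0,0.006,-0.033,-0.002,0.121,0,0,0,0.006,-0.035,-0.002,0.121,0,0,0,0.006,-0.037,-0.002,0.121,0,0,0,0.006,-0.039,-0.002,0.121,0,0,0,0.006,-0.042,-0.002,0.121,0,0,0,0.006,-0.045,-0.002,0.121,0,0,0,0.006,-0.048,-0.002,0.121,0,0,0,0.006,-0.051,-0.002,0.121,0,0,0,0.006,-0.054,-0.002,0.121,0,0,0,0.006,-0.056,-0.002,0.121,0,0,0,0.006,-0.057,-0.002,0.121,0,0,0]'

```text
time_s: 6.35
position: [466.2, 282.8, 93.6]
eef_rot: [0.694, 0.72, -0.0, -0.0]
force: [0.3, 0.0, -0.5]
opening: 6.2
grip_force: 0.0
```

Run:
```python
from s import *
p=vision.camera("scene");block(p);save(p,"d.png")
```

```text
6.35 pos [466.174 282.8    93.576] F [ 0.311  0.014 -0.503] open 6.2 push dir [ 0.038 -0.999  0.   ] z [-0. -0. -1.]
face c [492.224 175.163 109.294] N [ 1.     0.016 -0.001] extent -97.48059566348162 92.42254748842082 z [  8.57  200.287] 4729 5841
block centre [469.768 172.272 109.309] axle ang deg 0.9217495238017518 tilt -0.03784340370455488
```

View pics/d.png

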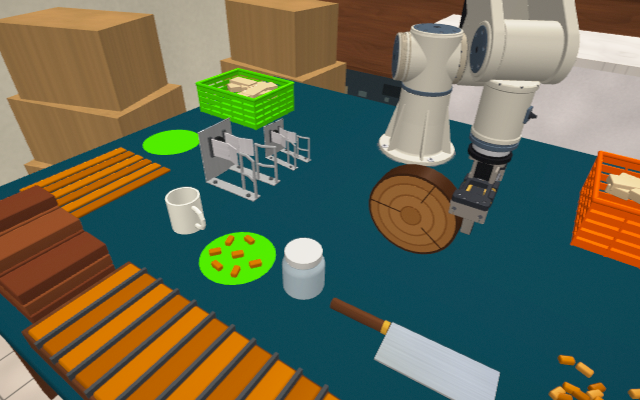

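The block (410, 208) rolls upright ahead of the fingers at (465, 225), with everything else untouched. Continuing.

Call:
carry_out --series '[0.006,-0.003,0,0,0,0,0,0.006,-0.007,0,0,0,0,0,0.006,-0.012,0,0,0,0,0,0.006,-0.018,0,0,0,0,0,0.006,-0.024,0,0,0,0,0,0.006,-0.03,0,0,0,0,0,0.006,-0.036,0,0,0,0,0,0.006,-0.042,0,0,0,0,0,0.006,-0.048,0,0,0,0,0,0.006,-0.054,0,0,0,0,0,0.006,-0.06,0,0,0,0,0,0.006,-0.066,0,0,0,0,0,0.006,-0.072,0,0,0,0,0,0.006,-0.078,0,0,0,0,0,0.006,-0.084,0,0,0,0,0,0.006,-0.09,0,0,0,0,0,0.006,-0.095,0,0,0,0,0,0.006,-0.099,0,0,0,0,0,0.006,-0.102,0,0,0,0,0,0.006,-0.104,0,0,0,0,0]'

```text
time_s: 8.95
position: [470.2, 178.9, 93.6]
eef_rot: [0.694, 0.72, 0.0, 0.0]
force: [0.5, 0.2, -0.2]
opening: 5.9
grip_force: 0.0
```

Run:
```python
from s import *
p=vision.camera("scene");block(p)
```

```text
8.95 pos [470.154 178.89   93.584] F [ 0.53   0.167 -0.153] open 5.9 push dir [ 0.038 -0.999  0.   ] z [ 0. -0. -1.]
face c [493.784  67.121 108.361] N [ 1.     0.014 -0.001] extent -97.54919117420363 94.00534850796747 z [  8.775 200.136] 3918 4919
block centre [471.312  65.025 108.383] axle ang deg 0.8259467490283311 tilt -0.05528818829432581
```

The block isn't following the pusher's heading (0.015 instead of 0.038 rad) and is 5 mm off the line. I'll nudge its back sideways with one open finger to steer it.

Call:
carry_out --series '[0.07,0.02,0,-0.002,0,0,0,0.07,0.02,0,-0.002,0,0,0,0.07,0.02,0,-0.002,0,0,0,0.07,0.02,0,-0.002,0,0,0,0.07,0.01,0,-0.002,0,0,0,0.07,0,0,-0.002,0,0,0,0.07,-0.01,0,-0.002,0,0,0,0.07,-0.018,0,-0.002,0,0,0,0.07,-0.018,-0.005,-0.002,0,0,0,0.07,-0.018,-0.01,-0.002,0,0,0,0.07,-0.018,-0.012,-0.002,0,0,0,0.07,-0.018,-0.013,-0.002,0,0,0,0.07,-0.018,-0.014,-0.002,0,0,0,0.07,-0.018,-0.015,-0.002,0,0,0,0.07,-0.018,-0.016,-0.002,0,0,0,0.07,-0.018,-0.017,-0.002,0,0,0,0.07,-0.018,-0.0175,-0.002,0,0,0,0.07,-0.018,-0.012,-0.002,0,0,0,0.07,-0.018,-0.002,-0.002,0,0,0,0.07,-0.018,0,-0.002,0,0,0]'

```text
time_s: 11.55
position: [472.0, 161.2, 95.7]
eef_rot: [0.694, 0.72, 0.0, 0.0]
force: [-0.5, 0.8, 0.8]
opening: 70.2
grip_force: 0.0
```

Run:
```python
from s import *
p=vision.camera("scene");block(p);save(p,"e.png",(280,100,200,160),3)
```

```text
11.55 pos [472.003 161.207  95.682] F [-0.495  0.79   0.846] open 70.2 push dir [ 0.038 -0.999 -0.   ] z [ 0.001  0.    -1.   ]
face c [494.192  48.257 108.007] N [ 1.     0.015 -0.001] extent -95.09630823184956 92.33358231504705 z [ 10.211 200.017] 3779 4626
block centre [471.716  46.531 108.024] axle ang deg 0.8795736899400625 tilt -0.04439368046585905
```

View pics/e.png

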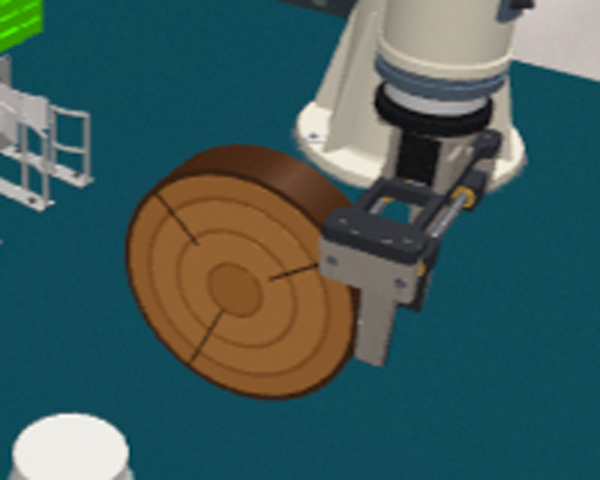

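The block had coasted on, so the finger missed it. The finger at (375, 320 in the crop) stands just behind the rim. Repeating with 18 mm more reach.

Call:
carry_out --series '[0.07,-0.006,0,0,0,0,0,0.07,-0.012,0,0,0,0,0,0.07,-0.018,0,0,0,0,0,0.07,-0.018,-0.006,0,0,0,0,0.07,-0.018,-0.012,0,0,0,0,0.07,-0.018,-0.014,0,0,0,0,0.07,-0.018,-0.015,0,0,0,0,0.07,-0.018,-0.016,0,0,0,0,0.07,-0.018,-0.017,0,0,0,0,0.07,-0.018,-0.018,0,0,0,0,0.07,-0.018,-0.019,0,0,0,0,0.07,-0.018,-0.019,0,0,0,0,0.07,-0.018,-0.014,0,0,0,0,0.07,-0.018,-0.006,0,0,0,0]'

```text
time_s: 13.4
position: [465.8, 142.8, 95.6]
eef_rot: [0.694, 0.72, -0.0, -0.0]
force: [-0.1, -0.3, -0.4]
opening: 70.0
grip_force: 0.0
```

Run:
```python
from s import *
p=vision.camera("scene");block(p)
```

```text
13.4 pos [465.807 142.829  95.556] F [-0.087 -0.29  -0.374] open 70.0 push dir [ 0.038 -0.999  0.   ] z [-0. -0. -1.]
face c [494.55   42.179 105.916] N [ 0.997  0.077 -0.002] extent -89.35245781729874 90.10752383942908 z [  9.582 200.148] 3541 4361
block centre [472.087  40.833 105.956] axle ang deg 4.390361322675347 tilt -0.1012946252809468
```

Call:
carry_out --series '[0.07,0.015,0,0,0,0,0,0.07,0.03,0.004,0.002,0,0,0,0.006,0.03,0.004,0.002,0,0,0,0.006,0.03,0.004,0.002,0,0,0,0.006,0.03,0.004,0.002,0,0,0,0.006,0.03,0.004,0.002,0,0,0,0.006,0.02,0.004,0.002,0,0,0,0.006,0.014,0.004,0.002,0,0,0,0.006,0.01,0.004,0.002,0,0,0,0.006,0.007,0.004,0.002,0,0,0,0.006,0.003,0.004,0.002,0,0,0,0.006,-0.002,0.004,0.002,0,0,0,0.006,-0.008,0.004,0.002,0,0,0,0.006,-0.015,0.004,0.002,0,0,0,0.006,-0.022,0.004,0.002,0,0,0,0.006,-0.029,0.004,0.002,0,0,0,0.006,-0.036,0.004,0.002,0,0,0,0.006,-0.043,0.004,0.002,0,0,0,0.006,-0.05,0.004,0.002,0,0,0,0.006,-0.057,0.004,0.002,0,0,0]'

```text
time_s: 16.0
position: [471.7, 85.6, 93.6]
eef_rot: [0.694, 0.72, 0.0, 0.0]
force: [0.1, -0.3, 0.7]
opening: 5.8
grip_force: 0.1
```

Call:
carry_out --series '[0.006,-0.007,0,0,0,0,0,0.006,-0.013,0,0,0,0,0,0.006,-0.018,0,0,0,0,0,0.006,-0.023,0,0,0,0,0,0.006,-0.027,0,0,0,0,0,0.006,-0.031,0,0,0,0,0,0.006,-0.033,0,0,0,0,0,0.006,-0.034,0,0,0,0,0]'

```text
time_s: 17.0
position: [472.9, 52.0, 93.6]
eef_rot: [0.694, 0.72, 0.0, -0.0]
force: [0.3, 0.6, 0.1]
opening: 5.6
grip_force: 0.0
```

Run:
```python
from s import *
p=vision.camera("scene");block(p)
p=vision.camera("scene");block(p);
# stand from unobstructed scene view
W=cloud(p);q=W.reshape(-1,3);q=q[~np.isnan(q).any(1)]
q=q[(q[:,0]>400)&(q[:,0]<580)&(q[:,1]>-420)&(q[:,1]<-215)&(q[:,2]>40)&(q[:,2]<157)]
c,N,pl=ransac(q[q[:,1]<-380],1.5);print("plate",c,N,len(pl))
# lateral mid of clip and rails in world x, by y
for y in range(-390,-220,15):
    k=q[abs(q[:,1]-y)<4];L=k[k[:,0]<490,0];R_=k[k[:,0]>=490,0]
    if len(L)>3 and len(R_)>3:print(y,np.percentile(L,[10,50,90]),np.percentile(R_,[10,50,90]))
```

```text
17.0 pos [472.936  51.982  93.571] F [0.341 0.569 0.125] open 5.6 push dir [ 0.038 -0.999 -0.   ] z [-0.  0. -1.]
face c [502.935 -64.833 105.68 ] N [ 0.997  0.079 -0.003] extent -96.97859675941011 97.06073325634506 z [  7.92  200.308] 3368 4228
block centre [480.502 -66.573 105.757] axle ang deg 4.539657740499804 tilt -0.1948682755476366
face c [ 509.676 -403.123   82.975] N [-0.044  0.999 -0.002] extent -42.595123663961694 72.23001186412412 z [  3.527 155.531] 744 2753
block centre [ 495.86  -426.251   83.022] axle ang deg 92.51495403042497 tilt -0.1193487775250783
plate [ 509.06  -402.672  110.927] [ 0.038 -0.999 -0.001] 518
-390 [467.096 468.489 473.458] [514.991 517.289 518.968]
-375 [467.762 469.494 470.686] [514.181 515.841 517.704]
-360 [467.918 469.445 471.079] [512.956 514.36  515.678]
-345 [468.544 469.64  471.063] [510.758 512.214 513.552]
-330 [463.047 466.377 468.07 ] [513.077 514.992 515.822]
-315 [458.575 460.43  462.993] [517.608 518.597 520.463]
-300 [456.4   457.28  458.863] [520.788 522.334 524.012]
-285 [457.889 459.708 461.238] [517.591 520.317 523.685]
-270 [455.109 458.561 460.579] [517.172 521.176 522.668]
-255 [448.275 451.535 455.247] [523.177 526.477 527.585]
-240 [441.339 444.359 446.435] [531.025 533.747 534.685]
```

Call:
carry_out --series '[0.07,0.01,0,0,0,0,0,0.07,0.01,0,-0.002,0,0,0,0.07,0.01,0,-0.002,0,0,0,0.07,0.01,0,-0.002,0,0,0,0.07,0.01,0,-0.002,0,0,0]'

```text
time_s: 17.82
position: [472.5, 62.0, 95.6]
eef_rot: [0.694, 0.72, -0.0, -0.0]
force: [0.2, 0.4, 0.5]
opening: 54.0
grip_force: 0.0
```

Run:
```python
from s import *
for i in range(2):
    p=vision.camera("scene");C,N=block(p)
print("line x at C", 489.7-.038*(C[1]+296))
```

```text
17.825 pos [472.54   61.986  95.565] F [0.175 0.412 0.513] open 54.0 push dir [ 0.038 -0.999  0.   ] z [-0. -0. -1.]
face c [503.649 -74.742 109.314] N [ 0.997  0.078 -0.   ] extent -96.79666325784322 93.20184320170536 z [  9.541 200.607] 3442 4349
block centre [481.357 -78.279 109.322] axle ang deg 4.44770376961023 tilt -0.019185058936425265
face c [503.625 -74.923 110.47 ] N [ 0.997  0.081 -0.001] extent -96.91267629837624 92.8141952379698 z [ 10.922 200.203] 3388 4317
block centre [481.363 -78.778 110.486] axle ang deg 4.6195042614599 tilt -0.04167278470399384
line x at C 481.445555017386
```

Call:
carry_out --series '[0.07,-0.01,0,0,0,0,0,0.07,-0.02,0,0,0,0,0,0.07,-0.03,0,0,0,0,0,0.07,-0.041,0,0,0,0,0,0.07,-0.041,0.005,0,0,0,0,0.07,-0.041,0.009,0,0,0,0,0.07,-0.041,0.01,0,0,0,0,0.07,-0.041,0.011,0,0,0,0,0.07,-0.041,0.012,0,0,0,0,0.07,-0.041,0.013,0,0,0,0,0.07,-0.041,0.014,0,0,0,0,0.07,-0.041,0.0145,0,0,0,0,0.07,-0.041,0.0145,0,0,0,0,0.07,-0.041,0.01,0,0,0,0,0.07,-0.041,0.004,0,0,0,0]'

```text
time_s: 19.9
position: [477.8, 21.2, 95.6]
eef_rot: [0.694, 0.72, 0.0, 0.0]
force: [0.2, -0.0, 0.8]
opening: 70.2
grip_force: 0.0
```

Run:
```python
from s import *
for i in range(2):
    p=vision.camera("scene");C,N=block(p)
print("line x at C", 489.7-.038*(C[1]+296))
```

```text
19.9 pos [477.784  21.194  95.554] F [ 0.204 -0.016  0.764] open 70.2 push dir [ 0.038 -0.999  0.   ] z [ 0. -0. -1.]
face c [504.526 -84.912 103.621] N [ 0.998  0.063 -0.003] extent -88.50407345471015 93.05361171760056 z [  9.625 200.538] 2929 3604
block centre [481.928 -84.063 103.68 ] axle ang deg 3.620850345336259 tilt -0.15076895512003619
face c [504.39  -84.88  102.991] N [ 0.998  0.063 -0.002] extent -88.63973557733397 93.77035913635866 z [  6.533 200.316] 2976 3727
block centre [481.774 -83.731 103.025] axle ang deg 3.594910196194119 tilt -0.08595971952213825
line x at C 481.6337755642423
```

Call:
carry_out --series '[0.07,-0.005,0,0,0,0,0,0.07,-0.005,0.005,0,0,0,0,0.07,-0.005,0.009,0,0,0,0,0.07,-0.005,0.01,0,0,0,0,0.07,-0.005,0.011,0,0,0,0,0.07,-0.005,0.012,0,0,0,0,0.07,-0.005,0.0125,0,0,0,0,0.07,-0.005,0.0125,0,0,0,0,0.07,-0.005,0.008,0,0,0,0,0.07,-0.005,0.001,0,0,0,0]'

```text
time_s: 21.35
position: [479.0, 16.2, 95.6]
eef_rot: [0.694, 0.72, 0.0, 0.0]
force: [0.7, -0.4, -0.5]
opening: 70.2
grip_force: 0.0
```

Run:
```python
from s import *
for i in range(2):
    p=vision.camera("scene");C,N=block(p)
print("line x at C", 489.7-.038*(C[1]+296))
```

```text
21.35 pos [478.971  16.241  95.566] F [ 0.699 -0.394 -0.514] open 70.2 push dir [ 0.038 -0.999  0.   ] z [ 0. -0. -1.]
face c [504.489 -86.717 101.879] N [ 0.999  0.042 -0.004] extent -87.9282028842063 94.53516534918421 z [  7.498 200.527] 2887 3606
block centre [481.869 -84.37  101.961] axle ang deg 2.428474393769866 tilt -0.20895310878338907
face c [504.451 -86.319 104.309] N [0.999 0.044 0.   ] extent -87.36763323982947 93.69158396700374 z [  9.491 200.561] 2783 3507
block centre [481.833 -84.15  104.305] axle ang deg 2.52006788557915 tilt 0.008069779907382125
line x at C 481.6496837021495
```

Block is now on the line (481.8 against 481.6) with heading 0.043 rad. Back off, close the fingers and push straight in.

Call:
carry_out --series '[0.07,0.012,-0.001,0,0,0,0,0.07,0.025,-0.001,0.002,0,0,0,0.006,0.025,-0.001,0.002,0,0,0,0.006,0.025,-0.001,0.002,0,0,0,0.006,0.025,-0.001,0.002,0,0,0,0.006,0.025,-0.001,0.002,0,0,0,0.006,0.02,-0.001,0.002,0,0,0,0.006,0.015,-0.001,0.002,0,0,0,0.006,0.011,-0.001,0.002,0,0,0,0.006,0.008,-0.001,0.002,0,0,0,0.006,0.005,-0.001,0.002,0,0,0,0.006,0.001,-0.001,0.002,0,0,0,0.006,-0.004,-0.001,0.002,0,0,0,0.006,-0.01,-0.001,0.002,0,0,0,0.006,-0.016,-0.001,0.002,0,0,0,0.006,-0.022,-0.001,0.002,0,0,0,0.006,-0.028,-0.001,0.002,0,0,0,0.006,-0.034,-0.001,0.002,0,0,0,0.006,-0.039,-0.001,0.002,0,0,0,0.006,-0.043,-0.001,0.002,0,0,0]'

```text
time_s: 24.05
position: [479.9, -27.1, 93.6]
eef_rot: [0.694, 0.72, 0.0, -0.0]
force: [0.5, 0.2, 1.1]
opening: 6.3
grip_force: 0.0
```

Call:
carry_out --series '[0.006,-0.004,0,0,0,0,0,0.006,-0.008,0,0,0,0,0,0.006,-0.012,0,0,0,0,0,0.006,-0.016,0,0,0,0,0,0.006,-0.02,0,0,0,0,0,0.006,-0.024,0,0,0,0,0,0.006,-0.028,0,0,0,0,0,0.006,-0.032,0,0,0,0,0,0.006,-0.036,0,0,0,0,0,0.006,-0.04,0,0,0,0,0,0.006,-0.043,0,0,0,0,0,0.006,-0.045,0,0,0,0,0]'

```text
time_s: 25.55
position: [481.7, -71.9, 93.6]
eef_rot: [0.694, 0.72, -0.0, -0.0]
force: [-0.2, -1.0, -1.4]
opening: 6.1
grip_force: 0.0
```

Run:
```python
from s import *
p=vision.camera("scene");C,N=block(p)
print("line x at C", 489.7-.038*(C[1]+296));save(p,"f.png",(180,90,220,160),3)
```

```text
25.55 pos [481.663 -71.907  93.57 ] F [-0.19  -0.963 -1.416] open 6.1 push dir [ 0.038 -0.999  0.   ] z [-0. -0. -1.]
face c [ 508.432 -177.99   104.189] N [ 0.999  0.041 -0.001] extent -93.76704484964824 93.88575749415261 z [ 10.795 199.916] 2441 3055
block centre [ 485.949 -178.86   104.203] axle ang deg 2.3682973378031664 tilt -0.03440005733187026
line x at C 485.2486984957766
```

View pics/f.png

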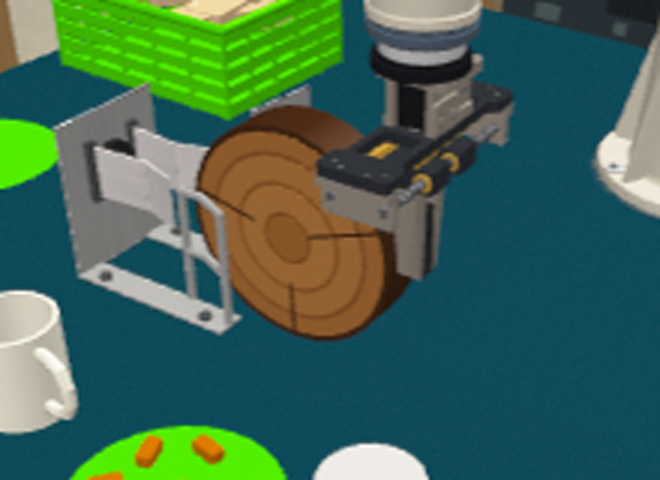

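The block's front (205–240, 200) is between the rails, upright, with the pusher behind at (420, 230). Pushing on slowly.

Call:
carry_out --series '[0.006,-0.003,0,0,0,0,0,0.006,-0.007,0,0,0,0,0,0.006,-0.011,0,0,0,0,0,0.006,-0.015,0,0,0,0,0,0.006,-0.019,0,0,0,0,0,0.006,-0.023,0,0,0,0,0,0.006,-0.027,0,0,0,0,0,0.006,-0.031,0,0,0,0,0,0.006,-0.035,0,0,0,0,0,0.006,-0.039,0,0,0,0,0,0.006,-0.043,0,0,0,0,0,0.006,-0.047,0,0,0,0,0,0.006,-0.051,0,0,0,0,0,0.006,-0.055,0,0,0,0,0,0.006,-0.059,0,0,0,0,0,0.006,-0.063,0,0,0,0,0,0.006,-0.067,0,0,0,0,0]'

```text
time_s: 27.78
position: [484.2, -136.7, 94.2]
eef_rot: [0.694, 0.72, 0.001, -0.001]
force: [-0.8, 16.5, 12.8]
opening: 6.5
grip_force: 8.3
```

Call:
carry_out --series '[0.006,-0.003,0,0,0,0,0,0.006,-0.006,0,0,0,0,0,0.006,-0.009,0,0,0,0,0,0.006,-0.012,0,0,0,0,0,0.006,-0.015,0,0,0,0,0,0.006,-0.018,0,0,0,0,0,0.006,-0.021,0,0,0,0,0]'

```text
time_s: 28.65
position: [484.9, -157.6, 94.2]
eef_rot: [0.694, 0.72, 0.001, -0.001]
force: [0.7, 16.2, 12.3]
opening: 6.4
grip_force: 8.5
```

Run:
```python
from s import *
p=vision.camera("scene");C,N=block(p)
print("line x at C", 489.7-.038*(C[1]+296))
```

```text
28.65 pos [ 484.896 -157.607   94.174] F [ 0.675 16.19  12.252] open 6.4 push dir [ 0.037 -0.999 -0.004] z [-0.     0.004 -1.   ]
face c [ 511.035 -253.302  110.163] N [1.    0.027 0.   ] extent -97.33664999960108 86.68573728589928 z [ 14.726 201.242] 1703 2216
block centre [ 488.687 -259.233  110.16 ] axle ang deg 1.54678350520025 tilt 0.007949288758836968
line x at C 488.3028645740318
```

Call:
carry_out --series '[0.006,-0.003,0,0,0,0,0,0.006,-0.006,0,0,0,0,0,0.006,-0.009,0,0,0,0,0,0.006,-0.012,0,0,0,0,0,0.006,-0.014,0,0,0,0,0,0.006,-0.016,0,0,0,0,0,0.006,-0.018,0,0,0,0,0]'

```text
time_s: 29.62
position: [485.5, -175.5, 94.1]
eef_rot: [0.694, 0.72, 0.001, -0.002]
force: [0.4, 17.1, 13.8]
opening: 6.0
grip_force: 8.5
```

Call:
carry_out --series '[0.006,-0.001,0,0,0,0,0,0.006,-0.002,0,0,0,0,0]'

```text
time_s: 29.88
position: [485.5, -177.5, 94.1]
eef_rot: [0.694, 0.72, 0.001, -0.002]
force: [-1.1, 16.8, 12.8]
opening: 6.2
grip_force: 8.4
```

Run:
```python
from s import *
p=vision.camera("scene");C,N=block(p)
p=vision.camera("side");W=cloud(p);q=W.reshape(-1,3);q=q[~np.isnan(q).any(1)]
# block top seen above plate: rim points z>160
k=q[(abs(q[:,0]-489)<24)&(q[:,1]<-180)&(q[:,1]>-400)&(q[:,2]>160)&(q[:,2]<206)]
from scipy.optimize import least_squares
r=least_squares(lambda v:np.hypot(k[:,1]-v[0],k[:,2]-100-v[1])-100,[-290,0],loss="soft_l1");print("side rim centre y",r.x,len(k))
```

```text
29.875 pos [ 485.545 -177.493   94.115] F [-1.098 16.83  12.798] open 6.2 push dir [ 0.037 -0.999 -0.004] z [-0.001  0.004 -1.   ]
face c [ 511.593 -276.184  109.468] N [ 1.     0.022 -0.002] extent -95.1210290870429 90.23782450395534 z [ 11.819 200.78 ] 1626 2148
block centre [ 489.152 -279.121  109.516] axle ang deg 1.2618600807249578 tilt -0.12416996867702676
side rim centre y [-285.252    1.09 ] 1557
```

Drag is 17 N, much of it from finger friction on the rising rim. I'll back off, go lower, and then push while lifting the fingers with the rim to cut that friction.

Call:
carry_out --series '[0.006,0.006,0,0,0,0,0,0.006,0.006,0,0.009,0,0,0,0.006,0.004,0,0.009,0,0,0,0.006,0.002,0,0.009,0,0,0,0.006,0.001,0,0.008,0,0,0,0.006,0,0,0.007,0,0,0,0.006,-0.001,0,0.006,0,0,0,0.006,-0.002,0,0.005,0,0,0,0.006,-0.003,0,0.004,0,0,0]'

```text
time_s: 31.15
position: [485.8, -182.7, 89.6]
eef_rot: [0.694, 0.72, -0.0, -0.0]
force: [-0.6, 1.7, -2.1]
opening: 6.1
grip_force: 1.1
```

Call:
carry_out --series '[0.006,-0.0005,0,-0.0005,0,0,0,0.006,-0.001,0,-0.001,0,0,0]'

```text
time_s: 31.4
position: [485.9, -183.6, 90.6]
eef_rot: [0.694, 0.72, 0.0, -0.0]
force: [-0.0, 2.2, -1.5]
opening: 6.0
grip_force: 1.1
```

Call:
carry_out --series '[0.006,-0.0005,0,-0.0005,0,0,0,0.006,-0.001,0,-0.001,0,0,0,0.006,-0.0015,0,-0.0015,0,0,0]'

```text
time_s: 31.78
position: [485.9, -185.1, 92.1]
eef_rot: [0.694, 0.72, -0.0, -0.0]
force: [-0.6, 1.9, -2.1]
opening: 6.0
grip_force: 1.1
```

Call:
carry_out --series '[0.006,-0.0005,0,-0.0005,0,0,0]'

```text
time_s: 31.9
position: [486.0, -185.6, 92.6]
eef_rot: [0.694, 0.72, -0.0, -0.0]
force: [-0.9, 2.9, -1.8]
opening: 5.4
grip_force: 1.1
```

Call:
carry_out --series '[0.006,-0.0005,0,-0.0005,0,0,0]'

```text
time_s: 32.02
position: [486.0, -186.1, 93.1]
eef_rot: [0.694, 0.72, 0.0, 0.0]
force: [-1.0, 1.6, -2.0]
opening: 6.1
grip_force: 1.1
```

Call:
carry_out --series '[0.006,-0.0005,0,-0.0005,0,0,0]'

```text
time_s: 32.15
position: [486.0, -186.6, 93.6]
eef_rot: [0.694, 0.72, 0.0, -0.0]
force: [-0.3, 3.3, -3.1]
opening: 5.5
grip_force: 1.8
```

Call:
carry_out --series '[0.006,-0.0003,0,-0.0003,0,0,0]'

```text
time_s: 32.28
position: [485.8, -186.7, 93.8]
eef_rot: [0.694, 0.72, 0.0, -0.0]
force: [-0.7, 4.0, -3.2]
opening: 6.2
grip_force: 2.2
```

Call:
carry_out --series '[0.006,-0.0003,0,0,0,0,0]'

```text
time_s: 32.4
position: [485.7, -186.7, 93.7]
eef_rot: [0.694, 0.72, 0.0, -0.001]
force: [-0.4, 7.0, -2.5]
opening: 6.0
grip_force: 3.3
```

Run:
```python
from s import *
p=vision.camera("scene");C,N=block(p);save(p,"g.png",(180,90,160,120),4)
```

```text
32.4 pos [ 485.718 -186.698   93.717] F [-0.434  7.006 -2.474] open 6.0 push dir [ 0.038 -0.999 -0.001] z [-0.001  0.001 -1.   ]
face c [ 511.834 -285.219  110.456] N [ 1.     0.022 -0.   ] extent -90.70940335011757 89.751457633605 z [ 13.2   201.815] 1371 1744
block centre [ 489.35  -286.184  110.462] axle ang deg 1.239794370797825 tilt -0.016829671687182777
```

View pics/g.png

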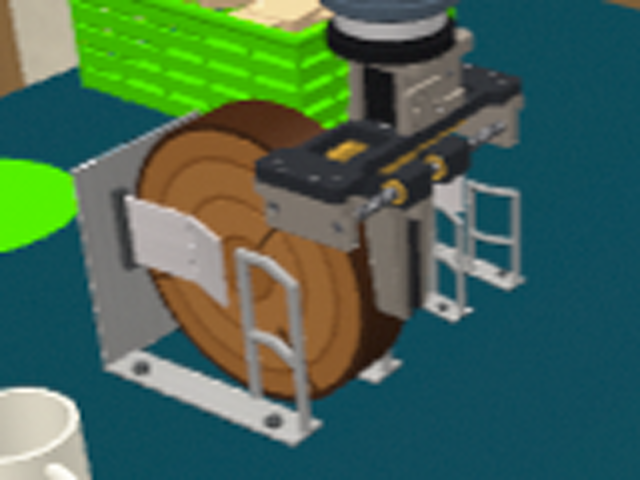

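The position has stalled at y = -186.7, exactly where the seat was expected, and the force is climbing. The picture shows the block's rim at the back plate (140, 190), between rails and clip. Press a touch more and hold.

Call:
carry_out --series '[0.006,-0.0003,0,0,0,0,0,0.006,-0.0003,0,0,0,0,0,0.006,-0.0003,0,0,0,0,0,0.006,-0.0003,0,0,0,0,0]'

```text
time_s: 33.0
position: [485.7, -186.7, 93.7]
eef_rot: [0.694, 0.72, 0.0, -0.001]
force: [-0.1, 6.2, -1.6]
opening: 5.8
grip_force: 3.6
```

Call:
carry_out --series '[0.006,0,0,0,0,0,0,0.006,0,0,0,0,0,0,0.006,0,0,0,0,0,0,0.006,0,0,0,0,0,0]'

```text
time_s: 33.5
position: [485.7, -186.7, 93.7]
eef_rot: [0.694, 0.72, 0.0, -0.001]
force: [-1.2, 7.6, -1.2]
opening: 6.2
grip_force: 3.6
```

Call:
carry_out --series '[0.006,-0.0003,0,0,0,0,0,0.006,-0.0003,0,0,0,0,0,0.006,-0.0003,0,0,0,0,0,0.006,-0.0003,0,0,0,0,0,0.006,-0.0003,0,0,0,0,0,0.006,-0.0003,0,0,0,0,0,0.006,-0.0003,0,0,0,0,0,0.006,-0.0003,0,0,0,0,0]'

```text
time_s: 34.5
position: [485.7, -186.8, 93.7]
eef_rot: [0.694, 0.72, 0.0, -0.001]
force: [0.1, 8.4, -1.3]
opening: 6.0
grip_force: 4.3
```

8–9 N held for a second. Now retreat straight back, then up.

Call:
carry_out --series '[0.006,0.001,0,0,0,0,0,0.006,0.002,0,0,0,0,0,0.006,0.004,0,0,0,0,0,0.006,0.01,0,0,0,0,0,0.006,0.03,0,0,0,0,0,0.006,0.06,0,0,0,0,0,0.006,0.1,0,0,0,0,0,0.006,0.15,0,-0.05,0,0,0,0.006,0.2,0,-0.1,0,0,0,0.006,0.2,0,-0.12,0,0,0,0.006,0.2,0,-0.12,0,0,0]'

```text
time_s: 35.88
position: [479.6, 13.9, 216.1]
eef_rot: [0.693, 0.721, 0.002, 0.002]
force: [-0.2, 0.3, -0.6]
opening: 6.0
grip_force: 0.0
```

Run:
```python
from s import *
p=vision.camera("scene");C,N=block(p);save(p,"i.png",(160,90,240,180),3)
p=vision.camera("side");W=cloud(p);q=W.reshape(-1,3);q=q[~np.isnan(q).any(1)]
k=q[(abs(q[:,0]-489)<24)&(q[:,1]<-180)&(q[:,1]>-400)&(q[:,2]>160)&(q[:,2]<206)]
from scipy.optimize import least_squares
r=least_squares(lambda v:np.hypot(k[:,1]-v[0],k[:,2]-100-v[1])-100,[-290,0],loss="soft_l1");print("side rim centre y",r.x,len(k))
```

```text
35.875 pos [479.593  13.875 216.123] F [-0.247  0.272 -0.621] open 6.0 push dir [ 0.04  -0.999 -0.   ] z [ 0.005  0.    -1.   ]
face c [ 511.595 -278.05   123.203] N [ 1.     0.021 -0.001] extent -98.56127748648231 81.52667201140095 z [ 12.353 200.815] 1663 2611
block centre [ 489.28  -287.038  123.216] axle ang deg 1.2050720964194004 tilt -0.033048568340300406
side rim centre y [-297.871   -0.531] 1362
```

View pics/i.png

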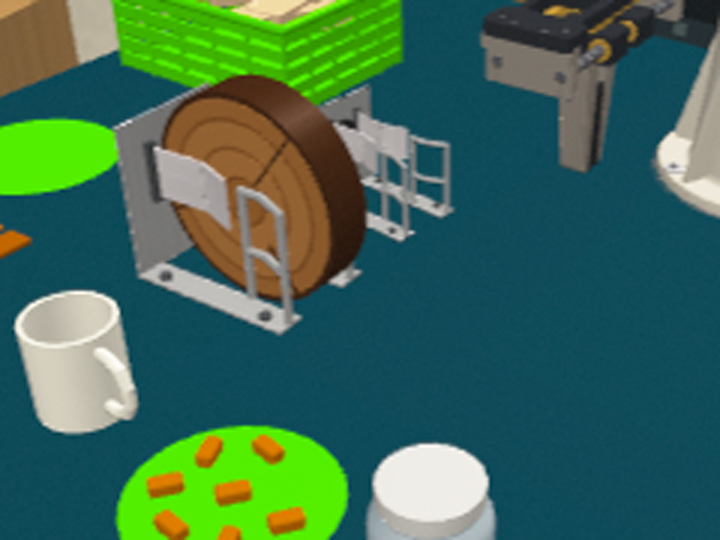

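The block stands seated in the stand (265, 185 in the crop), centre at y ≈ -297, with the gripper clear at (575, 100). Mug, plate and jar are in place.

```bash
python3 -c "
from rig import order
print(order.finish_job())"
```

```text
the job is handed in; nothing more can be done
None
```

The block was rolled on its rim into the larger stand, pressed onto the buffer with about 8 N for a second, and left standing there on its own with the arm clear. The job is handed in, with the last clock reading at about 36 s.

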